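# Key the grating disc onto the electric grater

## Task

The steel grating disc on the electric grater is sitting up on the red key pin. With a fingertip, push the orange finger fin round, either way, until the notch in the disc's rim lies over the red pin, then press the disc down until it is fully seated and take your hand away. Only push and press: do not pinch the fin or lift the disc, and leave the jars and the salt shaker standing where they are.

Things in the scene. Friction and masses are not known exactly. Their poses are not given: they have to be found in the camera images.
- motor_base: White round drive base of an electric vegetable grater, 144 mm across, 36 mm high, fixed to the worktop; a small black dial on its side opposite the pin. Origin: centre of its underside. Its x axis points from the red key pin towards the disc's axis and on to the dial; z up. A wall cabinet hangs over the back of the worktop: underside at z = 0.49, doors at x = 0.55 and farther, their handles a few cm nearer; keep the wrist in front of it or below it.
- key_pin (a point): Centre of the top of the red key pin, a block 14 mm wide and 20 mm long (along the radius) that stands 8 mm above the housing's rim, 58 mm from the disc's axis (its outer half, beyond the disc, shows from above). Top 44 mm above the worktop. Fixed to the housing.
- notch (a point): Middle of the mouth of the notch in the disc's rim, on the disc's underside, 58 mm from the disc's axis. The notch is 20 mm wide and 15 mm deep and open to the rim, so it clears the pin by 3 mm on either side when centred. The steel disc is 116 mm across; its rim is 5 mm thick.
- hub (a point): Centre of the top of the low black hub (30 mm across, 3 mm above the flat steel face), on the disc's vertical axis; 52 mm above the worktop while the disc is up, so the steel face is then at 49 mm. The disc may be pressed here or anywhere on its flat face.
- fin (a point): Point inside the upright finger fin, 10 mm above the steel face, 36 mm from the disc's axis, diametrically opposite the notch. The fin is a half-round plate standing along the radius: 36 mm long at its foot (18 to 54 mm from the axis), 18 mm high above the face, 14 mm thick; all orange, a core with a 3 mm side plate (15 mm high) on either face. Push it square on one face.
- grating_disc (a joint): Angle of the disc about its vertical axis, rad, counter-clockwise from above positive. 0 (and 2 pi): notch exactly over the pin. It starts anywhere from 0.7 to 5.58. The disc turns stiffly either way without end (0.06 N m, about 1.7 N at the fin) and stays where it is left.
- disc_drop (a joint): How far the disc has gone down, m. 0: up, resting on the pin; 0.008: fully seated, rim on the housing, pin in the notch. Negative if lifted. It is a stiff push fit: it does not fall by itself; about 5 N pushes it down once the notch is over the pin (within about 3 mm), and otherwise the pin stops it. It stays down.
- oregano_jar: Spice jar with a black cap, 41 mm across, 105 mm high, loose; origin at the centre of its underside. Not to be disturbed.
- salt_shaker: Grey-topped salt shaker, 44 mm across, 90 mm high, loose; origin at the centre of its underside. Not to be disturbed.
- lid_jar: Glass jar with a yellow lid, 63 mm across, 94 mm high, loose; origin at the centre of its underside. Not to be disturbed.

How it is judged:
On the way, in this order (a step that is already met when the one before it is completed fails the run):
1. the notch lies over the pin while the disc is still up (horizontal distance between notch and key_pin below 0.006 m and value of joint disc_drop below 0.003 m).
2. the disc is pressed down over the pin (value of joint disc_drop above 0.0065 m), for 0.1 s.
At the end, for the whole second after the job is handed in: The notch lies over the key pin (within 6 mm), the disc is down by at least 6.5 of its 8 mm and at rest. The two jars and the salt shaker stand upright within 30 mm of where they were (horizontal distance between notch and key_pin below 0.006 m and value of joint disc_drop above 0.0065 m and velocity of joint grating_disc between -0.1 and 0.1 rad/s and not (distance of any of oregano_jar, salt_shaker, lid_jar from where it was at the start of the episode above 0.03 m or angle between any of oregano_jar, salt_shaker, lid_jar's own z axis and vertical above 0.35 rad)); the robot touches nothing.
It fails at once if the disc is lifted by more than 4 mm (value of joint disc_drop below -0.004 m).
It fails at once if the fin is pinched between the fingers (both of its sides are touched with more than 2 N at once) (contact force between the fingers and grating_disc_c25 above 2 N and contact force between the fingers and grating_disc_c26 above 2 N).
It fails at once if a jar or the salt shaker is moved by more than 30 mm or tipped by more than 20 degrees (distance of any of oregano_jar, salt_shaker, lid_jar from where it was at the start of the episode above 0.03 m or angle between any of oregano_jar, salt_shaker, lid_jar's own z axis and vertical above 0.35 rad).
It also fails if it takes over 61 s, if anything falls off the work surface, if the arm or the gripper's body presses on something with over 40 N, if the wrist force passes 120 N, or if a joint passes its speed limit or range.

## Robot

A 6-joint arm with a two-finger parallel gripper is mounted at the origin on a cart in front of the work surface, level with it; the furniture and walls round the work are solid. World frame = base frame: x ahead of the robot, y to its left, z up, the work surface at z = 0. Lengths are in m, angles in rad, forces in N, time in s.
With the tool pointing down it reaches from about 0.4 to 0.825 m from the base axis. Payload 7 kg.
Tool frame: the origin (TCP) lies between the finger pads; the fingertips stand 22 mm ahead of it and the grasp point (between the pads) lies 3 mm ahead of it (arm.tip_reach is the distance from the TCP to the fingertips, in m); z points along the fingers, y is the line along which they close (so a half turn about z gives the same grasp; the last joint's range is limited). The gripper opens to 88 mm and grips with 3 to 60 N. Pads are 19 mm wide; open, the fingers measure 130 mm over their backs; the gripper's body (78 mm by 193 mm) begins 47 mm behind the grasp point.
Start: joints at [-0.957, 0.359, 0.012, 0, -1.224, -0.288], TCP at [0.216, -0.639, 0.249] pointing down, gripper open.
Joint ranges: [-3.07, 3.07], [-1.43, 2.12], [-1.02, 1.25], [-3.03, 1.67], [-3.05, -0], [-3.03, 3.03]. Speed limits (rad/s): [2.39, 2.39, 3.01, 3.14, 3.14, 3.14].

## Interface

Orientations are given as [roll, pitch, yaw] about the fixed x, y, z axes, in that order (R = Rz(yaw) Ry(pitch) Rx(roll)).
In Python, from station import arm, viewer gives the robot as it stands. The module is installed in compiled form; this text tells all that it offers.
- The arm moves only by the tool apply_moves, never from a script. Its argument "commands" is a list that holds one entry, the list of rows, each a list of 5 numbers: the closure, from -1 (fully open) to 1 (shut), then the shift along the world's x, y, z as a fraction of full scale, then the turn about the world's z as a fraction of full scale. In form: [[[fingers, tx, ty, tz, yaw], ...]]. A call has 1 to 12 rows; each row shifts and turns the commanded pose from where the row before left it; what a row does not reach is not made up. Full scale, the value 1, is 20 cm for a shift and pi rad for a turn. A row lasts 1/10 s, in which the tool goes at most 50 mm and 8.59 degrees, less where a joint would pass 70% of its speed; a pose out of reach is approached as far as the arm can. A call with a number of a shift or a turn outside -1 to 1 is refused whole. A call with a gripper value outside its range is refused whole. The fingers move at their own pace and stop on an object; "force" is the grip in N (left out, the last holds). Time passes only in rows, so rows that do not move let the fingers close. It gives the time, the measured TCP pose, the force, the opening and the grip force at its end, in the units of the state.
- arm.get_state(): the state, without advancing time (a new reading comes with each control period).
- viewer.grab_frame(name): name is "scene" or "top" or "wrist"; returns a dict with "image" (384x512x3 uint8, blue, green, red), "mtx" (3x3 intrinsics, pixels), "k1" (the pictures are not rectified: a ray, as slopes to the right and down, at radius r is drawn at 1 + k1 r^2 times it, then the intrinsics apply), "rvec" (rotation vector, rad) and "tvec" (3), from world to camera coordinates, as OpenCV has them. Camera axes: x right, y down, z forward; pixel columns grow to the right and rows downward; lengths in m; the calibration is good to about 2 mm. A picture is of the moment at which its call begins. There is no depth.
- arm.job_done(): hands the job in; it is judged then, once.
The state is a dict: "t": time; "q": joint angles; "qd": joint speeds; "joint_efforts": joint torques, N m; "eef_pos": TCP position; "ee_rot": TCP orientation; "force": force on the tool from outside, world axes, zero at the start; "moment": the same for the moment, N m; "width": finger opening in m; "gripper_force": force on a finger pad.
Only numpy, scipy, OpenCV 4.12 (cv2) and the standard library are available. Lean on these libraries where they do the work, as an engineer would, in place of code of your own. Each camera call takes 0.05 s, during which the arm holds its last target. There are 200 camera calls.

## Working session

There is one attempt and no reset: what is moved stays moved. The work goes in short steps, Python scripts to look and compute and a tool call to move; the robot and the scene stay as the last step left them, time stands still between calls to the robot, and variables do not carry over. Pictures are saved under pics/ and viewed, at most 10 in all, crops included, and the job is handed in when it is done.

Besides the shell and the picture viewer there is one more tool, called after "Request:" as name(argument=value, ...), one argument or row to a line, values as JSON. apply_moves: Moves the arm, as the interface text tells. Shift numbers are shares of 20 cm and turn numbers shares of pi rad, none past 1 either way. Its arguments: {"type":"object","properties":{"commands":{"type":"array","items":{"type":"array","items":{"type":"array","items":{"type":"number"}}}},"force":{"type":"number"}},"required":["commands"]}

```bash
mkdir -p pics; cat > h.py <<'E'
import cv2, numpy as np
from station import arm, viewer
def grab(n): return viewer.grab_frame(n)
def ray(f,uv):
    K=np.array(f["mtx"],float);k1=f["k1"]
    p=cv2.undistortPoints(np.array(uv,float).reshape(-1,1,2),K,np.array([k1,0,0,0.]))[:,0]
    R=cv2.Rodrigues(np.array(f["rvec"],float))[0];t=np.array(f["tvec"],float).ravel()
    return -R.T@t,(np.c_[p,np.ones(len(p))])@R
def plane(f,uv,z):
    c,d=ray(f,uv); return c+d*((z-c[2])/d[:,2])[:,None]
def proj(f,P):
    return cv2.projectPoints(np.array(P,float).reshape(-1,1,3),np.array(f["rvec"],float),np.array(f["tvec"],float),np.array(f["mtx"],float),np.array([f["k1"],0,0,0.]))[0][:,0]
E
python3 - <<'E'
from h import *
fs=[grab("scene"),grab("top")]
for f,n in zip(fs,["scene","top"]): cv2.imwrite(f"pics/{n}0.png",f["image"]); print(n,f["mtx"],f["k1"],ray(f,[[256,192]]))
print(arm.get_state())
E
```

```text
scene [[389.04576079   0.         253.08854816]
 [  0.         389.04576079 193.89287704]
 [  0.           0.           1.        ]] 0.03445718253730055 (array([0.01635511, 0.60958823, 0.7123629 ]), array([[ 0.56756335, -0.38988486, -0.72521811]]))
top [[387.83773862   0.         258.1726615 ]
 [  0.         387.83773862 191.9563423 ]
 [  0.           0.           1.        ]] 0.020721971017302804 (array([0.3832374 , 0.2613484 , 0.95189735]), array([[ 0.16081486,  0.02415477, -0.98670488]]))
{'t': 0.1, 'q': array([-9.56891968e-01,  3.59309480e-01,  1.11744906e-02, -2.84881070e-04,
       -1.22411454e+00, -2.88094696e-01]), 'qd': array([ 0.00023948,  0.0003641 ,  0.00362229,  0.00157434,  0.00089756,
       -0.00039063]), 'joint_efforts': array([-1.18828135e-03, -5.84165204e+01,  2.93754208e+01,  7.01563686e+00,
        1.01651932e-02, -5.41978920e-05]), 'eef_pos': array([ 0.21589293, -0.63912523,  0.24773481]), 'ee_rot': array([ 3.14012324e+00, -1.56141994e-04, -2.81587987e+00]), 'force': array([-0.19537874,  0.2671829 ,  0.50787513]), 'moment': array([-1.30547848e-02, -7.58457811e-05, -4.40542622e-02]), 'gripper_force': 0.0, 'width': 0.0877891202169572}
```

View pics/top0.png

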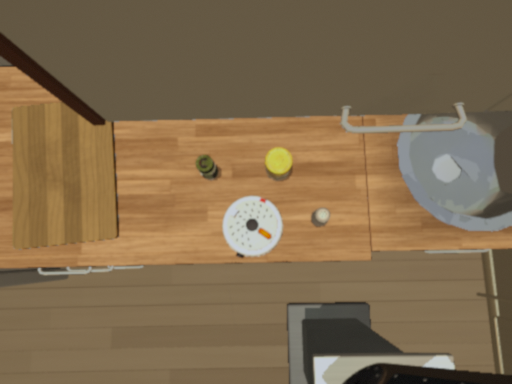

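View pics/scene0.png

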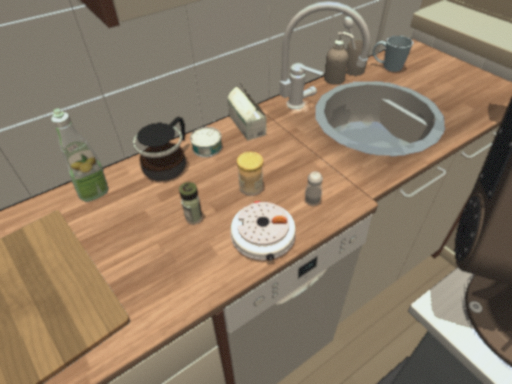

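The top view shows the grater at (252,225), the orange fin near (265,234), the red pin near (263,200) and the dial near (240,255). The oregano jar is at (206,165), the yellow lid at (279,161) and the salt shaker at (321,216). Next I'll measure them by colour.

```bash
cat >> h.py <<'E'
def blobs(f,lo,hi,box):
    x0,y0,x1,y1=box; h=cv2.cvtColor(f["image"],cv2.COLOR_BGR2HSV)
    m=np.zeros(h.shape[:2],np.uint8); m[y0:y1,x0:x1]=cv2.inRange(h,lo,hi)[y0:y1,x0:x1]
    n,l,s,c=cv2.connectedComponentsWithStats(m)
    return [(s[i,4],c[i],s[i,:4]) for i in range(1,n) if s[i,4]>3]
def angles(c,pin,fin):
    a=np.arctan2(*(pin-c)[1::-1]); b=np.arctan2(*(fin-c)[1::-1])
    return a,b,(b+np.pi-a)%(2*np.pi)
E
python3 - <<'E'
from h import *
f=grab("top"); g=grab("scene")
for name,fr,box in(("top",f,(215,190,290,262)),("scene",g,(225,195,300,265))):
    for lab,lo,hi,z in(("orange",(6,150,120),(16,255,255),.058),("red",(170,100,80),(180,255,255),.043),("red0",(0,130,80),(5,255,255),.043),("black",(0,0,0),(180,255,60),.052)):
        for a,c,s in blobs(fr,lo,hi,box): print(name,lab,a,c.round(1),s,plane(fr,[c],z)[0].round(4))
for lab,uv,z in(("oreg",(206,163),.105),("lid",(279,160),.094),("salt",(322,215),.09)): print(lab,plane(f,[uv],z)[0].round(3))
im=f["image"][185:265,200:340]; cv2.imwrite("pics/c1.png",cv2.resize(im,None,fx=5.5,fy=5.5,interpolation=cv2.INTER_CUBIC))
E
```

```text
top orange 11 [260.5 230.8] [259 229   5   6] [0.4383 0.2745 0.058 ]
top orange 5 [268.6 236.6] [267 236   4   2] [0.4247 0.2564 0.058 ]
top red0 9 [262.6 199.9] [261 199   4   3] [0.5121 0.2685 0.043 ]
scene orange 66 [278.9 219.7] [273 217  13   6] [0.4317 0.2655 0.058 ]
scene black 48 [262.4 221.2] [258 218  10   7] [0.4532 0.2941 0.052 ]
scene black 18 [269.3 256.7] [267 255   6   5] [0.3704 0.337  0.052 ]
oreg [0.59  0.393 0.105]
lid [0.595 0.229 0.094]
salt [0.468 0.137 0.09 ]
```

View pics/c1.png

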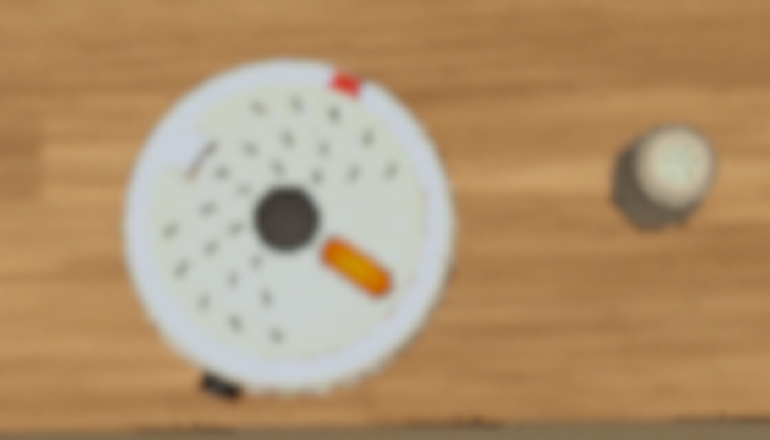

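The crop shows the hub at (252.2,224.8) in full-frame pixels and the fin at (264.9,233.5). The red pin is near (262.7,200), and the notch is at upper left (235,213), opposite the fin.

```bash
cat >> h.py <<'E'
def measure(drop=0,show=True):
    out=[]
    for n,box in(("top",(215,190,290,262)),("scene",(225,195,300,265))):
        f=grab(n)
        def big(lo,hi,z,b=box):
            r=[x for x in blobs(f,lo,hi,b)]
            if not r: return None
            x=max(r,key=lambda x:x[0]); return plane(f,[x[1]],z)[0],x[0],x[1]
        hb=(242,214,263,235) if n=="top" else (250,210,276,230)
        r=dict(hub=big((0,0,0),(180,255,110),.0515-drop,hb),fin=big((3,130,90),(24,255,255),.060-drop),pin=big((0,130,80),(5,255,255),.044,(255,192,270,206)) if n=="top" else None)
        for k,v in r.items():
            if v: print(n,k,v[0].round(4),v[1],v[2].round(1))
        out.append(r)
    return out
E
python3 - <<'E'
from h import *
o=measure()
for r in o:
    if r["hub"] and r["fin"]:
        d=r["fin"][0]-r["hub"][0]; print("fin r",np.hypot(*d[:2]),"ang",np.degrees(np.arctan2(d[1],d[0])))
d=o[0]["pin"][0]-o[0]["hub"][0]; print("pin r",np.hypot(*d[:2]),np.degrees(np.arctan2(d[1],d[0])))
# white housing circle
f=grab("top");h=cv2.cvtColor(f["image"],cv2.COLOR_BGR2HSV)
m=np.zeros(h.shape[:2],np.uint8);m[190:262,215:290]=cv2.inRange(h,(0,0,150),(180,70,255))[190:262,215:290]
c=max(cv2.findContours(m,0,2)[0],key=cv2.contourArea)
P=plane(f,cv2.convexHull(c)[:,0],.036)
A=np.c_[2*P[:,:2],np.ones(len(P))];s=np.linalg.lstsq(A,(P[:,:2]**2).sum(1),rcond=None)[0]
print("housing c",s[:2],"r",np.sqrt(s[2]+s[0]**2+s[1]**2))
g=grab("scene")
u=[262.4,221.2]; 
c1,d1=ray(f,[[252.2,224.8]]);c2,d2=ray(g,[u])
k=np.linalg.lstsq(np.c_[d1[0],-d2[0]],c2-c1,rcond=None)[0];print("tri hub",c1+k[0]*d1[0],c2+k[1]*d2[0])
E
```

```text
top hub [0.4545 0.2948 0.0515] 96 [251.7 224.2]
top fin [0.515  0.2877 0.06  ] 946 [254.2 197.8]
top pin [0.5119 0.2684 0.044 ] 9 [262.6 199.9]
scene hub [0.4533 0.2939 0.0515] 79 [262.4 221.3]
scene fin [0.4306 0.266  0.06  ] 76 [279.  219.5]
fin r 0.06098472833763071 ang -6.755753105337637
fin r 0.03593774936144359 ang -129.08193629435112
pin r 0.06323709965353547 -24.659036150171065
housing c [0.45287609 0.29477322] r 0.07180444718786853
tri hub [0.45306368 0.2937023  0.0517279 ] [0.45333587 0.29401173 0.05176014]
```

Request:
apply_moves(
  commands=[
    [[1,0.1,0.2,0,0.045],[1,0.1,0.2,0,0.045],[1,0.1,0.2,0,0.045],[1,0.1,0.2,0,0.045],[1,0.1,0.2,0,0.045],[1,0.1,0.2,0,0.045],[1,0.1,0.2,0,0.045],[1,0.1,0.2,0,0.045],[1,0.1,0.2,0,0.045],[1,0.1,0.2,0,0.045],[1,0.1,0.2,0,0.045],[1,0.1,0.2,0,0.045]],
  ],
  force=10,
)

```text
t: 1.6
eef_pos: [0.4565, -0.1577, 0.249]
ee_rot: [-3.141, -0.0, -1.113]
force: [1.1, -1.0, -0.7]
width: 0.0014
gripper_force: 0.0
```

Request:
apply_moves(
  commands=[
    [[1,0,0.2,0,0.035],[1,0,0.2,0,0.035],[1,0,0.2,0,0.035],[1,0,0.2,0,0.035],[1,0,0.2,0,0],[1,0,0.2,0,0],[1,0,0.2,0,0],[1,0,0.2,0,0],[1,0,0.2,0,0],[1,-0.02,0.2,0,0],[1,0,0.03,0,0],[1,0,0,0,0]],
  ],
)

```text
t: 2.8
eef_pos: [0.4518, 0.2476, 0.2483]
ee_rot: [3.141, -0.0, -0.677]
force: [-0.0, 0.2, -0.7]
width: 0.0
gripper_force: 0.0
```

```bash
python3 - <<'E'
from h import *
f=grab("wrist"); s=arm.get_state(); print(s["eef_pos"],s["ee_rot"],s["width"],s["q"],s["force"])
cv2.imwrite("pics/w1.png",f["image"]); print(proj(f,[[.4532,.2942,.052],[.4308,.266,.067]]), proj(f,[s["eef_pos"]-[0,0,.022]]))
E
```

```text
[0.45172691 0.24655343 0.2483416 ] [ 3.14093871e+00  6.00670684e-05 -6.78472440e-01] 0.0005879196857979315 [ 8.81485116e-01  9.39643167e-02 -3.36254302e-01 -5.82696715e-05
 -1.14123227e+00  1.08630763e-02] [-0.45882402 -0.315289    0.13885003]
[[225.11769144 195.81798505]
 [256.36539392 199.59558036]] [[258.03751    236.51659537]]
```

View pics/w1.png

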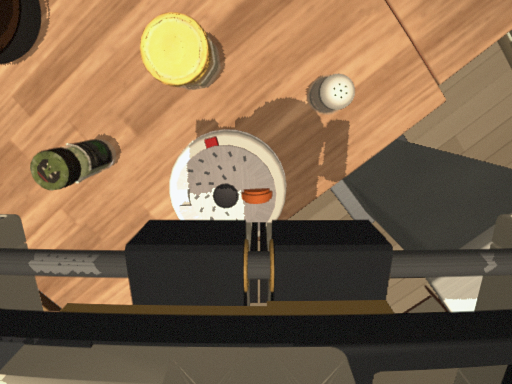

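The wrist view agrees with the estimate. The hub is at (226,196) against a predicted (225,196), the fin at (257,195) lies parallel to the finger faces, and the pin is at (211,142). I'll refine the angles from this view.

```bash
cat >> h.py <<'E'
def wrist(drop=0,s=2):
    f=grab("wrist"); C=np.array([.4532,.2942,.0515-drop]); 
    u=proj(f,[C])[0]; W=(int(u[0])-75,max(0,int(u[1])-75),int(u[0])+75,int(u[1])+75)
    W=(max(0,W[0]),W[1],min(512,W[2]),min(384,W[3])); R={}
    for lab,lo,hi,z in(("hub",(0,0,0),(180,255,70),.0515-drop),("fin",(4,140,90),(14,255,255),.0625-drop),("pin",(0,150,60),(3,255,255),.044),("pin2",(175,150,60),(180,255,255),.044)):
        for a,c,b in sorted(blobs(f,lo,hi,W),key=lambda x:-x[0])[:3]:
            p=plane(f,[c],z)[0]; d=p-C; print(lab,a,c.round(1),b,p.round(4),"r %.4f ang %.1f"%(np.hypot(d[0],d[1]),np.degrees(np.arctan2(d[1],d[0]))))
    return f
E
python3 -c "
from h import *
f=wrist()"
```

```text
hub 4829 [196.2 245.1] [149 220  97  51] [0.4278 0.3614 0.0515] r 0.0718 ang 110.7
hub 1316 [285.6 244.5] [271 220  28  51] [0.3607 0.2764 0.0515] r 0.0942 ang -169.1
hub 550 [258.4 242.6] [248 223  22  37] [0.3832 0.3004 0.0515] r 0.0703 ang 174.9
fin 373 [255.7 196.2] [241 189  30  16] [0.4333 0.2639 0.0625] r 0.0362 ang -123.4
fin 4 [237.2 122. ] [236 121   3   3] [0.5082 0.2281 0.0625] r 0.0860 ang -50.2
pin 96 [210.1 142.6] [204 138  13  11] [0.51  0.268 0.044] r 0.0625 ang -24.8
```

Request:
apply_moves(
  commands=[
    [[1,0.01,0.01,-0.2,0],[1,0,0,-0.2,0],[1,0,0,-0.2,0],[1,0,0,-0.15,0],[1,0,0,-0.07,0],[1,0,0,0,0],[1,0,0,0,0]],
  ],
)

```text
t: 3.6
eef_pos: [0.4545, 0.2478, 0.0852]
ee_rot: [-3.141, -0.0, -0.68]
force: [1.4, 0.5, 0.2]
width: 0.0008
gripper_force: 0.0
```

```bash
python3 - <<'E'
from h import *
s=arm.get_state(); print(s["eef_pos"],s["ee_rot"],s["force"])
f=wrist(); cv2.imwrite("pics/w2.png",f["image"])
E
```

```text
[0.45450814 0.24782663 0.08519906] [-3.14134277e+00 -2.74018712e-04 -6.80489310e-01] [1.39987651 0.46382186 0.16582643]
hub 9725 [187.5 262.9] [126 220 121  86] [0.4641 0.2962 0.0515] r 0.0111 ang 10.2
hub 4835 [200.3 330.1] [126 313 150  35] [0.4208 0.3248 0.0515] r 0.0445 ang 136.7
hub 562 [258.4 242.5] [248 223  22  37] [0.4471 0.2525 0.0515] r 0.0421 ang -98.3
fin 26 [258.5 285. ] [258 279   2  13] [0.4294 0.2668 0.0625] r 0.0363 ang -131.0
```

View pics/w2.png

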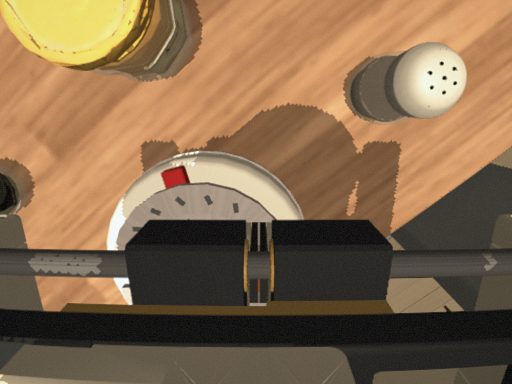

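The view shows the closed fingers beside the fin, which they hide; the pin is at (175,177) and the way down is clear. Now I'll compute the arc increments.

```bash
python3 - <<'E'
from h import *
C=np.array([.4532,.2942])
def T(th,d): a=np.radians(th);return C+.036*np.array([np.cos(a),np.sin(a)])+d*np.array([-np.sin(a),np.cos(a)])
p=np.array([.4545,.2478])
for th,d in [(-128,.022),(-128,.0165)]+[(-128-6*i,.0165) for i in range(1,13)]:
    q=T(th,d);print(th,q.round(4),((q-p)/.2).round(3));p=q
E
```

```text
-128 [0.4484 0.2523] [-0.031  0.022]
-128 [0.444  0.2557] [-0.022  0.017]
-134 [0.4401 0.2568] [-0.02   0.006]
-140 [0.4362 0.2584] [-0.019  0.008]
-146 [0.4326 0.2604] [-0.018  0.01 ]
-152 [0.4292 0.2627] [-0.017  0.012]
-158 [0.426  0.2654] [-0.016  0.013]
-164 [0.4231 0.2684] [-0.014  0.015]
-170 [0.4206 0.2717] [-0.013  0.016]
-176 [0.4184 0.2752] [-0.011  0.018]
-182 [0.4166 0.279 ] [-0.009  0.019]
-188 [0.4153 0.2829] [-0.007  0.02 ]
-194 [0.4143 0.2869] [-0.005  0.02 ]
-200 [0.4137 0.291 ] [-0.003  0.021]
```

Request:
apply_moves(
  commands=[
    [[1,0,0,-0.04,0],[1,0,0,0,0],[1,-0.031,0.022,0,0],[1,-0.022,0.017,0,0],[1,0,0,0,0],[1,-0.02,0.006,0,-0.033],[1,-0.019,0.008,0,-0.033],[1,-0.018,0.01,0,-0.033],[1,-0.017,0.012,0,-0.033],[1,0,0,0,0]],
  ],
)

```text
t: 4.65
eef_pos: [0.4285, 0.264, 0.0768]
ee_rot: [-3.141, 0.0, -1.095]
force: [0.2, -0.8, -0.0]
width: 0.0005
gripper_force: 0.3
```

```bash
python3 - <<'E'
from h import *
s=arm.get_state(); print(s["eef_pos"],s["ee_rot"],s["force"])
f=grab("top");g=grab("scene")
a=cv2.resize(f["image"][190:260,215:295],(400,350));b=cv2.resize(g["image"][190:260,225:305],(400,350))
cv2.imwrite("pics/p1.png",np.hstack([a,b]))
E
```

```text
[0.42848864 0.26401236 0.07678969] [-3.14097902e+00  2.64456809e-04 -1.09493444e+00] [ 0.17124025 -0.77510605 -0.02231342]
```

View pics/p1.png

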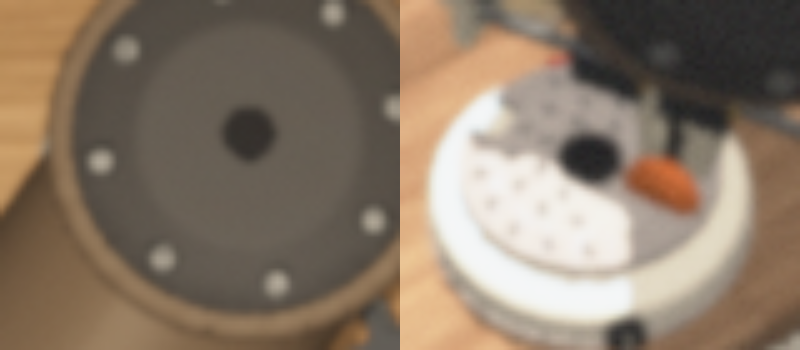

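The top view is blocked by the arm. The scene view shows the fingers behind the fin, with the fin at about (281,227) in full-frame pixels and the notch at (242,215). The fin's angle can be measured from the scene view.

```bash
cat >> h.py <<'E'
def finang(drop=0):
    f=grab("scene")
    bs=[b for b in blobs(f,(3,130,80),(16,255,255),(235,200,296,245))]
    a,c,b=max(bs,key=lambda x:x[0]); p=plane(f,[c],.0575-drop)[0]; d=p-[.4532,.2942,0]
    print("fin",a,c.round(1),p.round(4),"r %.4f ang %.1f"%(np.hypot(*d[:2]),np.degrees(np.arctan2(d[1],d[0]))))
E
python3 -c "
from h import *
finang()"
```

```text
fin 95 [277.4 226.1] [0.4198 0.2786 0.0575] r 0.0368 ang -155.0
```

Request:
apply_moves(
  commands=[
    [[1,-0.016,0.012,0,-0.033],[1,-0.014,0.015,0,-0.033],[1,-0.013,0.016,0,-0.033],[1,-0.011,0.018,0,-0.033],[1,-0.009,0.019,0,-0.033],[1,-0.007,0.02,0,-0.033],[1,-0.005,0.02,0,-0.033],[1,0,0,0,0],[1,0,0,0,0]],
  ],
)

```text
t: 5.7
eef_pos: [0.4136, 0.2874, 0.0765]
ee_rot: [3.141, -0.0, -1.816]
force: [-0.0, -0.3, 0.3]
width: 0.0002
gripper_force: 0.3
```

```bash
python3 - <<'E'
from h import *
s=arm.get_state(); print(s["eef_pos"],s["ee_rot"],s["force"])
finang()
g=wrist()
cv2.imwrite("pics/w3.png",g["image"])
E
```

```text
[0.41358848 0.28741399 0.07648   ] [ 3.14143828e+00 -1.37898286e-04 -1.81574891e+00] [-0.03447077 -0.25274906  0.26200015]
fin 93 [269.1 232.1] [0.4172 0.3026 0.0575] r 0.0369 ang 166.8
hub 9771 [187.2 262.8] [120 219 127  87] [0.4583 0.2937 0.0515] r 0.0051 ang -5.9
hub 3231 [193.4 324.7] [120 313 150  23] [0.4685 0.3374 0.0515] r 0.0458 ang 70.4
hub 561 [258.5 242.3] [248 222  22  38] [0.4137 0.2908 0.0515] r 0.0396 ang -175.1
fin 12 [258.5 281.5] [258 279   2   6] [0.4184 0.3094 0.0625] r 0.0380 ang 156.4
pin 34 [121.8 246.3] [120 243   6   8] [0.4976 0.2768 0.044 ] r 0.0477 ang -21.4
```

View pics/w3.png

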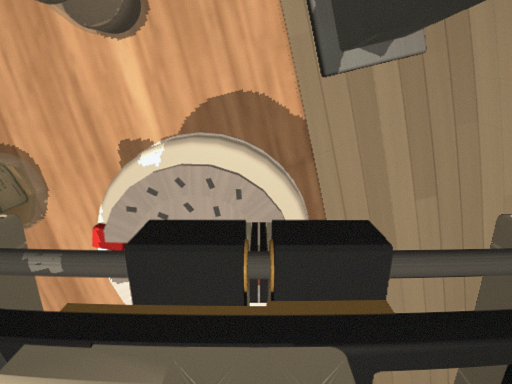

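The view shows the disc face with the fin hidden behind the fingers and the pin at (105,237). I'll back off and rise so I can measure the remaining angle unobstructed.

Request:
apply_moves(
  commands=[
    [[1,-0.02,-0.07,0,0],[1,-0.02,-0.08,0,0],[1,0,0,0.2,0],[1,0,0,0.2,0],[1,0,0,0.2,0],[1,0,0,0.1,0],[1,0,0,0,0],[1,0,0,0,0]],
  ],
)

```text
t: 6.6
eef_pos: [0.4052, 0.2565, 0.2166]
ee_rot: [3.141, 0.001, -1.82]
force: [-0.5, -0.0, 0.3]
width: 0.0004
gripper_force: 0.0
```

```bash
python3 - <<'E'
from h import *
s=arm.get_state(); print(s["eef_pos"],s["ee_rot"],s["force"])
finang()
g=wrist()
print(proj(g,[[.4532,.2942,.0515]]))
cv2.imwrite("pics/w4.png",g["image"])
E
```

```text
[0.40517164 0.25654093 0.21661729] [ 3.14147830e+00  1.10717051e-03 -1.82002846e+00] [-0.51484948 -0.01933712  0.27420241]
fin 63 [268.3 232.3] [0.4177 0.3044 0.0575] r 0.0370 ang 163.9
hub 7682 [195.7 258. ] [147 211 100  87] [0.4936 0.326  0.0515] r 0.0514 ang 38.3
hub 1842 [284.7 258.3] [270 218  27  80] [0.3981 0.3505 0.0515] r 0.0788 ang 134.4
hub 540 [258.4 242.1] [248 222  22  37] [0.4214 0.3243 0.0515] r 0.0438 ang 136.6
fin 106 [257.4 221.2] [244 219  27  11] [0.4153 0.2962 0.0625] r 0.0379 ang 176.9
fin 12 [162.3 211. ] [162 206   2  11] [0.5067 0.2617 0.0625] r 0.0626 ang -31.3
fin 7 [257.7 232.4] [257 231   3   4] [0.4181 0.3084 0.0625] r 0.0379 ang 158.0
pin 140 [169.8 212.5] [163 204  19  16] [0.507  0.2702 0.044 ] r 0.0589 ang -24.1
[[222.58343161 223.8280183 ]]
```

View pics/w4.png

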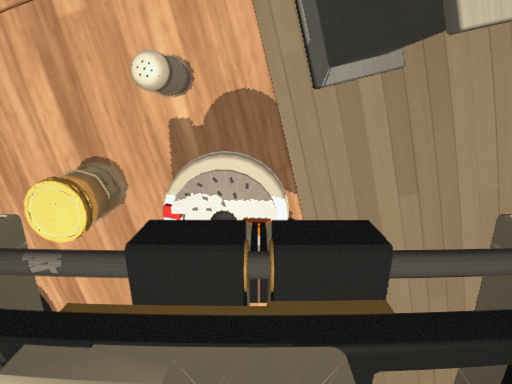

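The disc is half hidden behind the fingers (hub at 223,217; pin at 170,212). I need to go a bit further back for a clear view.

Request:
apply_moves(
  commands=[
    [[1,0,-0.2,0.1,0],[1,0,-0.2,0.1,0],[1,0,0,0,0],[1,0,0,0,0]],
  ],
)

```text
t: 7.1
eef_pos: [0.4054, 0.1767, 0.256]
ee_rot: [3.141, -0.0, -1.821]
force: [0.0, 0.8, 0.3]
width: 0.0006
gripper_force: 0.0
```

```bash
python3 - <<'E'
from h import *
s=arm.get_state(); print(s["eef_pos"])
finang()
g=wrist()
C=[.4532,.2942,.0515];u=proj(g,[C])[0];print(u)
x0,y0=int(u[0])-65,int(u[1])-60
im=g["image"][y0:y0+120,x0:x0+130]
print(x0,y0);cv2.imwrite("pics/w5.png",cv2.resize(im,None,fx=5,fy=5,interpolation=cv2.INTER_CUBIC))
E
```

```text
[0.40541513 0.1767134  0.2560298 ]
fin 72 [268.5 232.2] [0.4177 0.304  0.0575] r 0.0368 ang 164.6
hub 6557 [205.9 262.6] [168 220  79  86] [0.4976 0.2747 0.0515] r 0.0485 ang -23.7
hub 4214 [242.3 328.5] [168 314 150  29] [0.4796 0.3833 0.0515] r 0.0930 ang 73.5
hub 3618 [295.1 260. ] [270 220  48  81] [0.3879 0.2989 0.0515] r 0.0655 ang 175.9
[243.90727517 268.32424858]
178 208
```

View pics/w5.png

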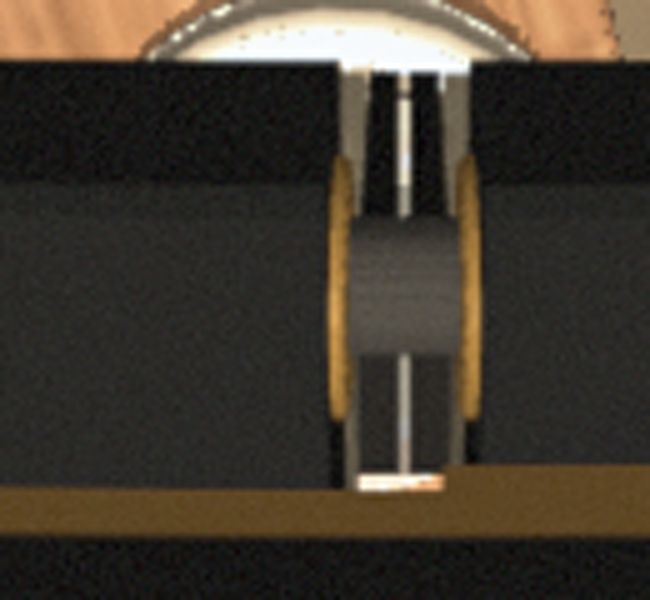

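The image "up" direction turns out to be −y, so the hand should go to +y instead.

Request:
apply_moves(
  commands=[
    [[1,0,0.2,0,0],[1,0,0.2,0,0],[1,0,0.2,0,0],[1,0,0.15,0,0],[1,0,0,0,0],[1,0,0,0,0]],
  ],
)

```text
t: 7.8
eef_pos: [0.4049, 0.3284, 0.2548]
ee_rot: [3.14, -0.003, -1.818]
force: [-0.6, 0.2, 0.2]
width: 0.0001
gripper_force: 0.0
```

```bash
python3 - <<'E'
from h import *
s=arm.get_state(); print(s["eef_pos"])
g=wrist()
C=[.4532,.2942,.0515];u=proj(g,[C])[0];print(u)
x0,y0=int(u[0])-65,int(u[1])-60
im=g["image"][y0:y0+120,x0:x0+130]
print(x0,y0);cv2.imwrite("pics/w6.png",cv2.resize(im,None,fx=5,fy=5,interpolation=cv2.INTER_CUBIC))
E
```

```text
[0.40489026 0.32843585 0.25475203]
hub 765 [193.8 223.7] [142 220 104   8] [0.4952 0.3714 0.0515] r 0.0878 ang 61.5
hub 485 [209.3 153.5] [197 142  26  24] [0.4526 0.2944 0.0515] r 0.0007 ang 165.2
hub 100 [274.  160.9] [270 154   9  15] [0.3836 0.3205 0.0515] r 0.0744 ang 159.3
fin 373 [241.  155.2] [226 149  31  14] [0.4173 0.3035 0.0625] r 0.0371 ang 165.5
fin 13 [152.5 142.9] [152 137   3  12] [0.5075 0.2665 0.0625] r 0.0609 ang -27.0
fin 10 [134.7 201.4] [133 199   5   6] [0.5499 0.3248 0.0625] r 0.1015 ang 17.6
pin 129 [159.9 144.8] [153 138  18  13] [0.5066 0.2713 0.044 ] r 0.0581 ang -23.3
[208.74649194 153.53548101]
143 93
```

View pics/w6.png

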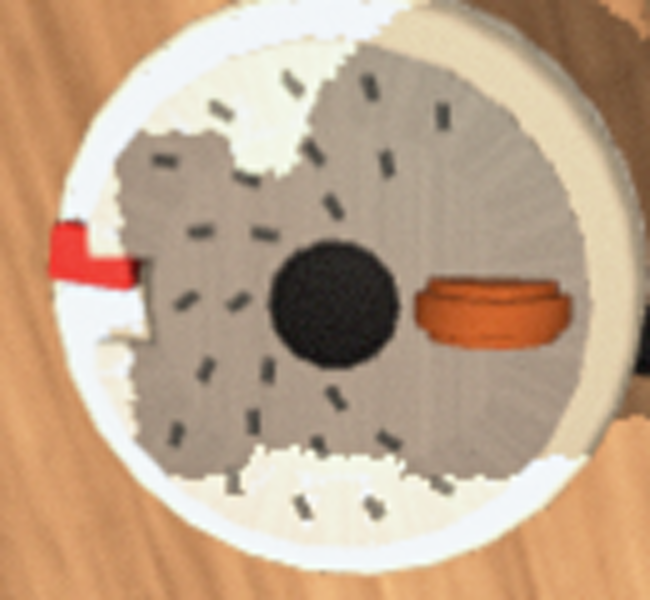

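A clear view: the hub is at crop (334,304) and the fin at (493,312). The notch mouth spans rows 258–342 at x≈148. The red pin's outer end spans (50,222)–(50,280), and its lower edge runs to (138,288).

```bash
python3 - <<'E'
from h import *
g=grab("wrist"); o=np.array([143,93])
C=plane(g,[[209.3,153.5]],.052)[0]
for lab,uv,z in(("pin outer mid",(51,251),.044),("pin outer top",(52,222),.044),("pin outer bot",(51,280),.044),("pin low edge R",(138,288),.044),("notch in top",(140,258),.049),("notch in bot",(150,340),.049),("fin top ridge mid-L",(428,290),.067),("fin ridge R",(560,285),.064),("fin foot bot L",(420,330),.052),("fin foot bot R",(568,330),.052)):
    p=plane(g,[o+(np.array(uv)+.5)/5-.5],z)[0];d=p-C
    print(lab,p.round(4),"r %.4f ang %.1f"%(np.hypot(*d[:2]),np.degrees(np.arctan2(d[1],d[0]))))
print(C)
E
```

```text
pin outer mid [0.5142 0.2663 0.044 ] r 0.0672 ang -24.0
pin outer top [0.5117 0.2601 0.044 ] r 0.0679 ang -29.6
pin outer bot [0.5164 0.2727 0.044 ] r 0.0670 ang -18.2
pin low edge R [0.4972 0.2795 0.044 ] r 0.0467 ang -17.6
notch in top [0.493  0.2728 0.049 ] r 0.0454 ang -27.3
notch in bot [0.4967 0.2913 0.049 ] r 0.0441 ang -3.0
fin top ridge mid-L [0.4292 0.2941 0.067 ] r 0.0236 ang 179.0
fin ridge R [0.4015 0.3004 0.064 ] r 0.0517 ang 172.5
fin foot bot L [0.4353 0.3041 0.052 ] r 0.0203 ang 149.0
fin foot bot R [0.4028 0.3124 0.052 ] r 0.0533 ang 159.5
[0.4527376  0.29365719 0.052     ]
```

Request:
apply_moves(
  commands=[
    [[1,0,-0.18,0,0],[1,0,-0.18,0,0],[1,0,0,-0.2,0],[1,0,0,-0.2,0],[1,0,0,-0.2,0],[1,0,0,-0.2,0],[1,0,0,-0.09,0],[1,0,0,0,0],[1,0,0,0,0]],
  ],
)

```text
t: 8.8
eef_pos: [0.4059, 0.2553, 0.0791]
ee_rot: [-3.141, -0.0, -1.82]
force: [0.1, 0.6, 1.1]
width: 0.0003
gripper_force: 0.0
```

Request:
apply_moves(
  commands=[
    [[1,0.02,0.06,-0.012,0],[1,0.018,0.06,0,0],[1,0,0.04,0,0],[1,-0.001,0.012,0,-0.019],[1,-0.001,0.012,0,-0.019],[1,-0.001,0.012,0,-0.019],[1,0,0,0,0],[1,0,0,0,0]],
  ],
)

```text
t: 9.6
eef_pos: [0.4126, 0.2952, 0.0764]
ee_rot: [-3.142, 0.0, -1.997]
force: [-0.9, -0.2, 0.7]
width: 0.0007
gripper_force: 0.3
```

```bash
python3 - <<'E'
from h import *
s=arm.get_state(); print(s["eef_pos"],s["ee_rot"],s["force"]); finang()
E
```

```text
[0.41262388 0.29520413 0.07640488] [-3.14156086e+00  4.14227917e-04 -1.99689259e+00] [-0.85787918 -0.24862488  0.68103359]Traceback (most recent call last):
  File "<stdin>", line 2, in <module>
  File "h.py", line 46, in finang
    a,c,b=max(bs,key=lambda x:x[0]); p=plane(f,[c],.0575-drop)[0]; d=p-[.4532,.2942,0]
          ~~~^^^^^^^^^^^^^^^^^^^^^^
ValueError: max() iterable argument is empty
```

Request:
apply_moves(
  commands=[
    [[1,-0.02,-0.08,0,0],[1,-0.02,-0.08,0,0],[1,0,0,0.2,0],[1,0,0,0.2,0],[1,0,0,0.2,0],[1,0,0.1,0.2,0],[1,0,0.2,0.09,0],[1,0,0.05,0,0.03],[1,0,0,0,0.028],[1,0,0,0,0],[1,0,0,0,0]],
  ],
)

```text
t: 10.75
eef_pos: [0.4044, 0.3317, 0.254]
ee_rot: [3.141, -0.0, -1.82]
force: [0.8, -0.3, -0.8]
width: 0.0005
gripper_force: 0.0
```

```bash
python3 - <<'E'
from h import *
s=arm.get_state(); print(s["eef_pos"],s["ee_rot"]); g=wrist(); cv2.imwrite("pics/w7.png",g["image"])
# unwrap white/red around the pin: bright rim visible? print red extents by radius
h=cv2.cvtColor(g["image"],cv2.COLOR_BGR2HSV)
m=cv2.inRange(h,(0,140,60),(4,255,255))|cv2.inRange(h,(174,140,60),(180,255,255))
v,u=np.nonzero(m); C=np.array([.4530,.2940])
P=plane(g,np.c_[u,v],.044)[:,:2]-C; r=np.hypot(*P.T); a=np.degrees(np.arctan2(P[:,1],P[:,0]))
k=(r<.075)&(abs(a+24)<25)
for lo in np.arange(.040,.072,.004):
    q=k&(r>=lo)&(r<lo+.004)
    if q.any(): print("r%.3f n%d a %.1f..%.1f"%(lo,q.sum(),a[q].min(),a[q].max()))
E
```

```text
[0.40437726 0.33171083 0.25399071] [ 3.14136553e+00 -3.20502707e-04 -1.81952868e+00]
hub 496 [208.1 150.6] [196 138  25  26] [0.4525 0.2945 0.0515] r 0.0007 ang 159.0
hub 460 [193.7 222.2] [145 220 101   5] [0.4944 0.3729 0.0515] r 0.0888 ang 62.4
hub 97 [273.1 158. ] [269 151   9  15] [0.3837 0.3207 0.0515] r 0.0744 ang 159.2
fin 372 [239.  158.3] [224 150  31  17] [0.4199 0.3099 0.0625] r 0.0368 ang 154.7
fin 10 [150.8 140.5] [150 136   2  10] [0.5078 0.2672 0.0625] r 0.0609 ang -26.3
fin 8 [133.9 200.1] [133 199   3   4] [0.5498 0.3266 0.0625] r 0.1019 ang 18.5
pin 201 [160.2 140.8] [151 135  19  13] [0.5042 0.2707 0.044 ] r 0.0562 ang -24.8
r0.044 n16 a -31.9..-19.2
r0.048 n43 a -32.0..-17.5
r0.052 n39 a -31.3..-17.3
r0.056 n43 a -31.0..-18.2
r0.060 n37 a -30.1..-19.0
r0.064 n27 a -29.3..-18.9
```

The hub, fin and pin fix the state. The fin is at 154.7°, so the notch is at about −25°, and the pin is at −24.7° with its full width now showing inside the notch. So it's aligned. Next I'll turn the fingers across the fin and press on the hub.

Request:
apply_moves(
  commands=[
    [[1,0.12,-0.09,0,0.044],[1,0.122,-0.098,0,0.044],[1,0,0,0,0.044],[1,0,0,0,0.044],[1,0,0,0,0.044],[1,0,0,0,0.044],[1,0,0,-0.15,0.044],[1,0,0,-0.15,0.044],[1,0,0,-0.15,0.044],[1,0,0,-0.15,0.044],[1,0,0,-0.15,0],[1,0,0,0,0]],
  ],
)

```text
t: 12.0
eef_pos: [0.4511, 0.2925, 0.1006]
ee_rot: [3.135, 0.002, -0.437]
force: [-0.1, -0.2, -0.1]
width: 0.0006
gripper_force: 0.0
```

Request:
apply_moves(
  commands=[
    [[1,0,0,0,0]],
  ],
)

```text
t: 12.1
eef_pos: [0.4532, 0.2948, 0.1045]
ee_rot: [3.141, -0.0, -0.436]
force: [-0.5, 0.7, 0.7]
width: 0.0006
gripper_force: 0.0
```

Request:
apply_moves(
  commands=[
    [[1,0,0,-0.08,0],[1,0,0,-0.05,0],[1,0,0,-0.01,0],[1,0,0,-0.01,0],[1,0,0,-0.01,0],[1,0,0,-0.01,0],[1,0,0,0,0]],
  ],
)

```text
t: 12.8
eef_pos: [0.4534, 0.2955, 0.0706]
ee_rot: [-3.141, -0.0, -0.434]
force: [0.4, -0.0, 3.1]
width: 0.001
gripper_force: 1.4
```

Request:
apply_moves(
  commands=[
    [[1,0,0,-0.01,0],[1,0,0,-0.01,0],[1,0,0,-0.01,0],[1,0,0,0,0]],
  ],
)

```text
t: 13.2
eef_pos: [0.4535, 0.2955, 0.0663]
ee_rot: [-3.14, -0.001, -0.433]
force: [-6.3, -4.3, 25.3]
width: 0.0006
gripper_force: 13.1
```

Request:
apply_moves(
  commands=[
    [[1,0,0,-0.01,0],[1,0,0,-0.01,0],[1,0,0,0,0]],
  ],
)

```text
t: 13.5
eef_pos: [0.4536, 0.2956, 0.0658]
ee_rot: [-3.139, -0.002, -0.432]
force: [-18.6, -9.1, 64.3]
width: 0.0005
gripper_force: 32.1
```

The disc bottomed out at TCP 0.066 m (8 mm down), with the force rising steeply. I'll lift away and check.

Request:
apply_moves(
  commands=[
    [[1,0,0,0.03,0],[1,0,0,0.05,0],[1,0,0,0.2,0],[1,0,0,0.2,0],[1,0,0,0.2,0],[1,-0.2,0,0.1,-0.04],[1,0,0.15,0,-0.04],[1,0,0.1,0,-0.04],[1,0,0,0,-0.04],[1,0,0,0,-0.04],[1,0,0,0,-0.04],[1,0,0,0,-0.04]],
  ],
)

```text
t: 14.7
eef_pos: [0.4127, 0.345, 0.2155]
ee_rot: [3.14, -0.001, -1.319]
force: [0.4, -0.5, 0.1]
width: 0.0004
gripper_force: 0.0
```

Request:
apply_moves(
  commands=[
    [[1,0,0,0.04,-0.04],[1,0,0,0.04,-0.04],[1,0,0,0.04,-0.04],[1,0,0,0,0],[1,0,0,0,0]],
  ],
)

```text
t: 15.2
eef_pos: [0.4128, 0.345, 0.2396]
ee_rot: [3.141, -0.0, -1.688]
force: [-0.1, 0.7, -0.7]
width: 0.0003
gripper_force: 0.0
```

```bash
python3 - <<'E'
from h import *
s=arm.get_state(); print(s["eef_pos"],s["ee_rot"],s["force"]); g=wrist(.008); f=grab("scene")
h=[b for b in blobs(f,(0,0,0),(180,255,60),(250,210,276,235))]; print(h)
# hub height by triangulation wrist x scene
w=[b for b in blobs(g,(0,0,0),(180,255,70),(150,90,260,215)) if 250<b[0]<900]; print(w)
for a in w:
  for b in h:
    c1,d1=ray(g,[a[1]]);c2,d2=ray(f,[b[1]]);k=np.linalg.lstsq(np.c_[d1[0],-d2[0]],c2-c1,rcond=None)[0];print(c1+k[0]*d1[0],c2+k[1]*d2[0])
E
```

```text
[0.4128341  0.34501418 0.23958802] [ 3.14101203e+00 -4.98694793e-04 -1.68763768e+00] [-0.0502394   0.67686537 -0.70023273]
hub 535 [215.8 131.8] [203 119  26  27] [0.4526 0.2944 0.0435] r 0.0006 ang 157.6
hub 102 [280.7 150.4] [276 143  10  15] [0.3846 0.3228 0.0435] r 0.0744 ang 157.3
fin 383 [246.6 143.8] [232 134  31  20] [0.4204 0.3101 0.0545] r 0.0364 ang 154.2
fin 12 [155.2 113.5] [154 108   4  12] [0.511  0.2673 0.0545] r 0.0637 ang -25.0
fin 6 [161.2  71. ] [160  70   3   3] [0.4968 0.2268 0.0545] r 0.0803 ang -57.1
pin 228 [164.9 115.6] [155 108  21  17] [0.5045 0.2707 0.044 ] r 0.0564 ang -24.7
[(np.int32(61), array([262.39344262, 223.55737705]), array([258, 220,  10,   8], dtype=int32))]
[(np.int32(535), array([215.81682243, 131.81869159]), array([203, 119,  26,  27], dtype=int32))]
[0.45244587 0.29436643 0.04462624] [0.45264232 0.29455081 0.04466761]
```

The hub is now at z ≈ 0.0446 m (expected 0.044, was 0.052), the notch is over the pin, and the hand is clear.

```bash
python3 -c "
from station import arm
print(arm.job_done())"
```

```text
the job is handed in; nothing more can be done
None
```

The job is handed in: I pushed the fin round until the notch was over the red pin, then pressed the disc down about 8 mm until it seated. The hand is well clear and never went near the jars or salt shaker; no verdict was returned.

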